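# Clamp a jar with the coaxial knobs of a prep board

## Task

Clamp the glass jar that stands in the clamp of the prep board so that its lid can be unscrewed later: first turn the wide lower ring clockwise as far as it goes, which draws in the V-shaped rest behind the jar, without moving the small knob above it; then, leaving the ring home against its stop, turn the small upper knob clockwise until the jaw presses the jar firmly, but gently enough not to crack the glass (about 14 N on the jar; under 6 N is loose, over 30 N breaks it). Work only by the ring and the knob: do not touch the jar or the jaw, disturb nothing else, and let go at the end.

Things in the scene. Friction and masses are not known exactly. Their poses are not given: they have to be found in the camera images.
- ring (a joint): angle of the wide lower ring (rad), grows as it is turned clockwise seen from above; 0 = V rest fully back, hard stop at 1.30 = home. Each rad draws the V rest behind the jar 20 mm towards the jar; at home it stands close behind the jar. It drags with a constant 0.75 N m and stays where it is left
- fine (a joint): angle of the small upper knob (rad), grows clockwise seen from above, range 0 to 2.4. Each rad moves the jaw 8 mm towards the jar. It drags with a constant 0.22 N m, to which the jaw's push adds 0.008 N m per N on the jar, and stays where it is left. With the ring home the jaw meets the jar and has pushed it against its V rest after 0.3 to 1.1 rad; then the push rises steeply, about 0.13 N per 0.001 rad
- ring_mid (a point): centre of the ring, on the vertical axis shared by both knobs, half-way up. The ring is a round black disc, diameter 60 mm, 22 mm high, its underside 70 mm above the table; it overhangs a thin neck (diameter 32 mm), and the aluminium housing below (74 mm square) ends 48 mm above the table
- fine_mid (a point): centre of the small steel knob, half-way up: a round knob, diameter 28 mm, 30 mm high, on the same axis, its underside 2 mm above the ring's top, its top 124 mm above the table
- ring_mark (a point): the pale line's outer end on the ring's top face, 28 mm from the axis; turns with the ring
- fine_mark (a point): the dark line's outer end on the small knob's top, 13 mm from the axis; turns with the knob
- clamp: the fixed wooden prep board (410 x 180 mm, 18 mm thick); origin on the table under the knobs' axis; x points from the knobs to the jaw and jar, along which the jaw closes; the board runs from x = -75 to +335 mm
- jaw: the sliding jaw, an upright rubber-faced plate 74 mm wide, its top 65 mm above the table; its pressing face (a stiffly sprung rubber pad, 16 N per mm) lies 120 mm along x from this origin, which shifts with the jaw; x points to the jar
- jar: the closed glass jar between the jaws: diameter 70 mm, 100 mm high, 0.45 kg; origin at the centre of its underside, 18 mm above the table; behind it the metal V rest moves with the ring; with the ring home the V rest stands up to 2 mm behind the jar, where exactly varies and is not given
- shaker: bystander on the board: small steel shaker, diameter 38 mm, 58 mm high; origin at the underside
- lid: bystander on the board: steel jar lid, diameter 44 mm, 10 mm high; origin at the underside
- mug: bystander: steel mug, diameter 76 mm, 85 mm high; origin at the underside
- spoon: bystander: wooden spoon lying on the table
- bowl: bystander: steel bowl, diameter 130 mm, 50 mm high; origin at the underside
- tin: bystander: plain tin, diameter 72 mm, 100 mm high; origin at the underside
- jar2: bystander: a second glass jar, like the first, away from the board; origin at the underside
Not all that is in view belongs to the job. Leave any orange or red look-alike of the jar alone.

How it is judged:
By the outcome, as a careful person would: the job done as asked, in the order asked, and still so for the second after the job is handed in, with the robot touching nothing.
It also fails if it takes over 64 s, if anything falls off the work surface, if the arm or the gripper's body presses on something with over 40 N, if the wrist force passes 120 N, or if a joint passes its speed limit or range.

## Robot

A 7-joint arm with a two-finger parallel gripper is mounted at the origin on the work surface. World frame = base frame: x ahead of the robot, y to its left, z up, the work surface at z = 0. Lengths are in m, angles in rad, forces in N, time in s.
With the tool pointing down it reaches from about 0.425 to 0.875 m from the base axis. Payload 4.7 kg.
Tool frame: the origin (TCP) lies at the very end of the fingers, on their centre line; the grasp point (between the pads) lies 19 mm behind it (grip_point_offset is the distance from the TCP to the grasp point, in m); x points along the fingers, z is the direction in which the jaws open and shut, and the axes are right-handed (so a half turn about x gives the same grasp; the last joint's range is limited). The gripper opens to 87 mm and grips with 3 to 60 N. Pads are 19 mm wide; open, the fingers measure 117 mm over their backs; the gripper's body (75 mm by 190 mm) begins 51 mm behind the grasp point.
Start: joints at [-1.247, 0.321, -0.07, 1.45, 0.023, 1.371, -0.057], TCP at [0.198, 0.619, 0.223] pointing down, gripper open.
Joint ranges: [-2.86, 2.86], [-0.3, 2.09], [-1.38, 1.24], [0.06, 2.45], [-1.56, 4.7], [0.09, 2.05], [-2.69, 2.69]. Speed limits (rad/s): [2.57, 2.57, 3.14, 3.14, 3.14, 3.14, 3.14].

## Interface

Orientations are given as a rotation vector (axis times angle).
In Python, from bench import get_state, get_image, calibration, close_job, grip_point_offset gives the robot as it stands.
- The arm moves only by the tool play_rows, never from a script. Its argument "targets" is a list of rows, each an object with "claw": the closure, from 0 (fully open) to 1 (shut); "linear": the shift along the tool's x, y, z as a fraction of full scale, a list of three; "rotation": the turn, a rotation vector about the tool's x, y, z as a fraction of full scale, a list of three. In form: [{"claw": claw, "linear": [x, y, z], "rotation": [wx, wy, wz]}, ...]. A call has 1 to 10 rows; each row shifts and turns the pose as measured when the row begins, along the tool's axes as they then stand; what a row does not reach is not made up. Full scale, the value 1, is 2.5 cm for a shift and 90 degrees for a turn. A row lasts 1/12 s, in which the tool goes at most 41.7 mm and 7.16 degrees, less where a joint would pass 70% of its speed; a pose out of reach is approached as far as the arm can. A call with a number of a shift or a turn outside -1 to 1 is refused whole. A call with a gripper value outside its range is refused whole. The fingers move at their own pace and stop on an object; "newtons" is the grip in N (left out, the last holds). Time passes only in rows, so rows that do not move let the fingers close. It gives the time, the measured TCP pose, the force and the opening at its end, in the units of the state.
- get_state(): the state, without advancing time (a new reading comes with each control period).
- get_image(name): name is "scene" or "top" or "wrist"; returns the picture (400x640x3 uint8, blue, green, red); there is no depth.
- calibration(name): a dict with "fx", "fy", "cx", "cy" (pixels), "dist_coeffs" ([k1, k2, p1, p2, k3] as OpenCV has them; the pictures are not rectified), "rvec" (rotation vector, rad) and "tvec" (3), from world to camera coordinates, as OpenCV has them; the wrist camera has in their place "hand_eye" (4x4, takes a point from camera to tool coordinates, whose origin is the TCP and whose axes are the tool frame's). Camera axes: x right, y down, z forward; pixel columns grow to the right and rows downward; lengths in m; the calibration is good to about 2 mm. A picture is of the moment at which its call begins: read the wrist's pose just before it. calibration takes no time and is no camera call.
- close_job(): hands the job in, once; it reports no verdict.
The state is a dict: "time": time; "joint_positions": joint angles; "qd": joint speeds; "joint_torque": joint torques, N m; "position": TCP position; "tool_rot": TCP orientation; "ft_force": force on the tool from outside, world axes, zero at the start; "torque": the same for the moment, N m; "grip_width": opening from 0.0 (shut) to 1.0 (fully open).
Only numpy, scipy, OpenCV 4.12 (cv2) and the standard library are available. Lean on these libraries where they do the work, as an engineer would, in place of code of your own. Each camera call takes 0.05 s, during which the arm holds its last target. There are 200 camera calls.

## Working session

There is one attempt and no reset: what is moved stays moved. The work goes in short steps, Python scripts to look and compute and a tool call to move; the robot and the scene stay as the last step left them, time stands still between calls to the robot, and variables do not carry over. Pictures are saved under pics/ and viewed, about 8 in all and at most 12, crops included, and the job is handed in when it is done.

Besides the shell and the picture viewer there is one more tool, called after ">>>" as name(argument=value, ...) on one line, values as JSON. play_rows: Moves the arm, as the interface text tells. Shift numbers are shares of 2.5 cm and turn numbers shares of 90 degrees, none past 1 either way. Its arguments: {"type":"object","properties":{"targets":{"type":"array"},"newtons":{"type":"number"}},"required":["targets"]}

```bash
mkdir -p pics; ls
python3 - <<'E'
from bench import *
import cv2,numpy as np
s=get_state();print(s)
print(grip_point_offset() if callable(grip_point_offset) else grip_point_offset)
for n in("scene","top"):
    cv2.imwrite(f"pics/{n}0.png",get_image(n));print(n,calibration(n))
print(calibration("wrist"))
E
```

```text
pics
{'time': 0.0, 'joint_positions': array([-1.24689122,  0.32183491, -0.07007017,  1.45170132,  0.02261837,
        1.37080835, -0.05692193]), 'qd': array([ 1.41142087e-03, -3.06687814e-04,  6.48289019e-05,  5.11893018e-04,
       -8.47698221e-04, -1.16805329e-03, -2.10938299e-04]), 'joint_torque': array([-6.80310677e-04, -4.91279054e+01, -4.04174645e-01, -3.12531424e+01,
       -6.38913014e-02,  4.36424604e-02,  1.69667960e-04]), 'position': array([0.19805664, 0.61849119, 0.22144048]), 'tool_rot': array([-0.97927587,  1.34153347,  0.97719238]), 'ft_force': array([ 0.26241585, -0.59590471,  0.2362265 ]), 'torque': array([-0.02807619, -0.04523497, -0.01016475]), 'grip_width': 0.9955711131074386}
0.0187
scene {'fx': 401.086809823805, 'fy': 401.086809823805, 'cx': 316.9963574409679, 'cy': 192.75937412310458, 'dist_coeffs': array([-0.03743456,  0.        ,  0.        ,  0.        ,  0.        ]), 'rvec': array([ 1.80190257,  1.67069943, -0.6988499 ]), 'tvec': array([-0.01982084, -0.32786918,  1.59372727])}
top {'fx': 447.7099188962753, 'fy': 447.7099188962753, 'cx': 321.6253371841473, 'cy': 200.2054665163584, 'dist_coeffs': array([-0.07543168,  0.        ,  0.        ,  0.        ,  0.        ]), 'rvec': array([ 2.11494569, -2.11899537,  0.16728762]), 'tvec': array([-1.18583382e-03,  5.98647687e-01,  1.54220645e+00])}
{'fx': 277.481286537779, 'fy': 277.481286537779, 'cx': 320.13714794359146, 'cy': 198.98264772460138, 'dist_coeffs': array([-0.00846591,  0.        ,  0.        ,  0.        ,  0.        ]), 'hand_eye': array([[ 1.54155719e-03, -2.84014344e-01,  9.58818792e-01,
        -1.62535132e-01],
       [-3.72955333e-05, -9.58819947e-01, -2.84014626e-01,
         7.76340559e-02],
       [ 9.99998811e-01,  4.02065130e-04, -1.48866825e-03,
        -7.62669931e-04],
       [ 0.00000000e+00,  0.00000000e+00,  0.00000000e+00,
         1.00000000e+00]])}
```

View pics/scene0.png

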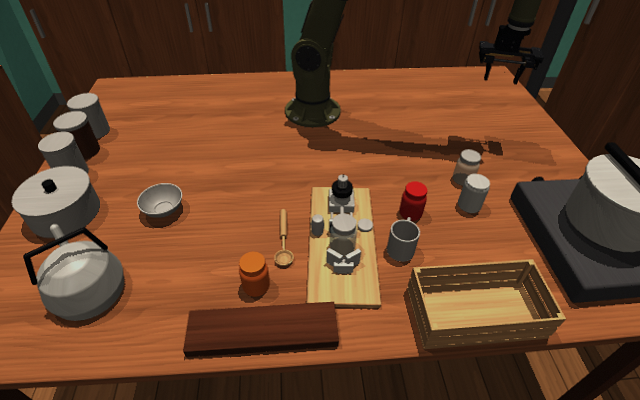

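View pics/top0.png

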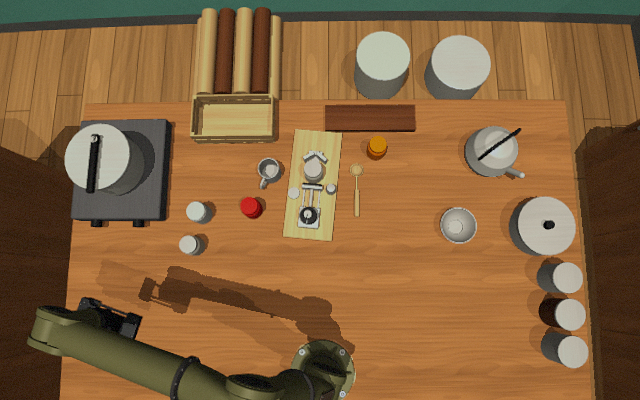

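The top view shows the prep board at about (313,185), with the black ring and steel knob at (309,215) and the jar at (314,168) in front of the V rest at (315,156). Jar look-alikes are the red one (251,208), the orange one (377,146) and jar2 or the tin (190,244)/(199,211). The only knobs are on the board, so the choice is clear. I'll check it in one close crop.

```bash
cat > h.py <<'E'
import cv2,numpy as np
from scipy.spatial.transform import Rotation as R
from bench import *
def cam(n,s=None):
    c=calibration(n);K=np.array([[c['fx'],0,c['cx']],[0,c['fy'],c['cy']],[0,0,1.]])
    if 'rvec' in c: return K,c['dist_coeffs'],R.from_rotvec(c['rvec']).as_matrix(),np.array(c['tvec'])
    T=np.eye(4);T[:3,:3]=R.from_rotvec(s['tool_rot']).as_matrix();T[:3,3]=s['position']
    W=np.linalg.inv(T@c['hand_eye']);return K,c['dist_coeffs'],W[:3,:3],W[:3,3]
def pt(n,uv,z,s=None):
    K,d,Rm,t=cam(n,s);q=cv2.undistortPoints(np.array([[uv]],float),K,d)[0,0]
    o=-Rm.T@t;r=Rm.T@np.array([q[0],q[1],1]);return o+r*(z-o[2])/r[2]
def px(n,P,s=None):
    K,d,Rm,t=cam(n,s);return cv2.projectPoints(np.array(P,float).reshape(-1,1,3),Rm,t,K,d)[0].reshape(-1,2)
def crop(im,u0,v0,w,h,k,f): cv2.imwrite(f,cv2.resize(im[v0:v0+h,u0:u0+w],None,fx=k,fy=k,interpolation=cv2.INTER_CUBIC))
E
python3 - <<'E'
from h import *
crop(get_image("top"),270,120,90,130,4.6,"pics/tc.png")
print(pt("top",(309,215),.124),pt("top",(314,168),.118),pt("scene",(342.5,178),.124))
s=get_state();print(R.from_rotvec(s['tool_rot']).as_matrix())
E
```

```text
[0.53511637 0.03888292 0.124     ] [0.70063039 0.02269576 0.118     ] [0.54480922 0.04709575 0.124     ]
[[-3.50045241e-04 -9.52405197e-01  3.04834740e-01]
 [-1.44153991e-03  3.04834922e-01  9.52404112e-01]
 [-9.99998900e-01 -1.06046915e-04 -1.47963611e-03]]
```

View pics/tc.png

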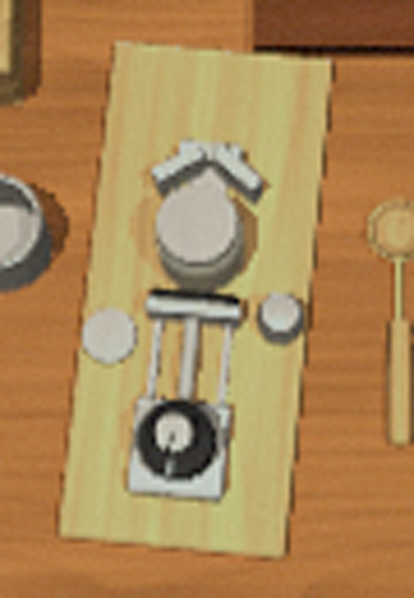

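The crop shows the knob's top at about (174,432) and the ring at (177,439), both in crop pixels. The jaw is at (195,305), the jar at (197,225) with the V behind it, and the board is yawed about -6°. Next I move above the knobs.

>>> play_rows(targets=[{"claw":0,"linear":[0,-1,-0.9],"rotation":[0,0,0]},{"claw":0,"linear":[0,-1,-0.9],"rotation":[0,0,0]},{"claw":0,"linear":[0,-1,-0.9],"rotation":[0,0,0]},{"claw":0,"linear":[0,-1,-0.9],"rotation":[0,0,0]},{"claw":0,"linear":[0,-1,-0.9],"rotation":[0,0,0]},{"claw":0,"linear":[0,-1,-0.9],"rotation":[0,0,0]},{"claw":0,"linear":[0,-1,-0.9],"rotation":[0,0,0]},{"claw":0,"linear":[0,-1,-0.9],"rotation":[0,0,0]},{"claw":0,"linear":[0,-1,-0.9],"rotation":[0,0,0]},{"claw":0,"linear":[0,-1,-0.9],"rotation":[0,0,0]}])

```text
time: 0.98
position: [0.3664, 0.3222, 0.2155]
tool_rot: [-0.991, 1.343, 0.995]
ft_force: [1.2, 0.1, -0.0]
grip_width: 1.0
```

>>> play_rows(targets=[{"claw":0,"linear":[0,-1,-0.87],"rotation":[0,0,0]},{"claw":0,"linear":[0,-1,-0.87],"rotation":[0,0,0]},{"claw":0,"linear":[0,-1,-0.87],"rotation":[0,0,0]},{"claw":0,"linear":[0,-1,-0.87],"rotation":[0,0,0]},{"claw":0,"linear":[0,-1,-0.87],"rotation":[0,0,0]},{"claw":0,"linear":[0,-1,-0.87],"rotation":[0,0,0]},{"claw":0,"linear":[0,-1,-0.87],"rotation":[0,0,0]},{"claw":0,"linear":[0,-1,-0.87],"rotation":[0,0,0]},{"claw":0,"linear":[0,-1,-0.87],"rotation":[0,0,0]},{"claw":0,"linear":[0,0,0],"rotation":[0,0,0]}])

```text
time: 1.82
position: [0.532, 0.0468, 0.2144]
tool_rot: [-0.986, 1.346, 0.985]
ft_force: [-1.0, -1.3, -0.1]
grip_width: 0.997
```

Run:
```python
from h import *
s=get_state();im=get_image("wrist");cv2.imwrite("pics/w1.png",im)
print(s['position'],s['joint_positions'].round(2),s['ft_force'],s['torque'])
print(px("wrist",[[.536,.04,.124],[.536,.04,.092]],s))
```

```text
[0.53196831 0.04683457 0.21444011] [-0.59  0.08  0.48  1.76 -0.03  1.32  1.16] [-1.00553656 -1.31277543 -0.12767994] [-0.07541103  0.03673879  0.00276134]
[[316.49634081 207.9763312 ]
 [317.14107041 198.69184901]]
```

View pics/w1.png

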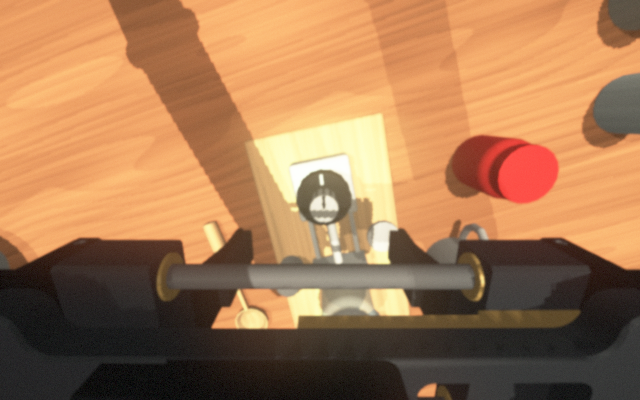

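The wrist view shows the ring centre at about (323,197), the knob's top at (324,204), and the pale ring mark pointing up at (321,180). An enlarged crop will refine this.

Run:
```python
from h import *
im=cv2.imread("pics/w1.png");crop(im,280,140,90,90,6.5,"pics/w1c.png")
```

```text
(no output)
```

View pics/w1c.png

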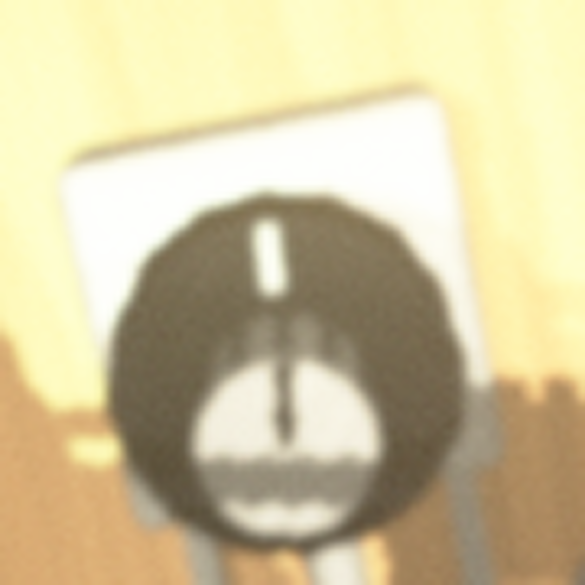

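```bash
cat > e.py <<'E'
from h import *
s=dict(position=np.array([0.53196831,0.04683457,0.21444011]),tool_rot=np.array([-0.986,1.346,0.985]))
E
python3 - <<'E'
from h import *
s=get_state();print(s['position'])
f=lambda x,y:(280+(x+.5)/6.5-.5,140+(y+.5)/6.5-.5)
k=pt("wrist",f(286,446),.124,s);rm=pt("wrist",f(265,222),.092,s);fm=pt("wrist",f(284,361),.124,s)
print(k,rm,fm,np.linalg.norm(rm[:2]-k[:2]),np.linalg.norm(fm[:2]-k[:2]))
for v in(rm-k,fm-k):print(np.degrees(np.arctan2(v[1],v[0])))
g=lambda x,y:(270+(x+.5)/4.6-.5,120+(y+.5)/4.6-.5)
print("top cam",pt("top",g(174,432),.124),pt("top",g(177,439),.092))
M=R.from_rotvec(s['tool_rot']).as_matrix();print(M.round(3))
for c in(k,pt("top",g(174,432),.124)):
  d=np.array([*c[:2],.064])-s['position'];print((M.T@d/.025).round(2))
E
```

```text
[0.53063361 0.0499619  0.21417808]
[0.53662599 0.04979116 0.124     ] [0.50950948 0.05468412 0.092     ] [0.52410423 0.05330362 0.124     ] 0.027554422681169085 0.013005060979201224
169.7714899859756
164.33075193608013
top cam [0.54019811 0.04422144 0.124     ] [0.53971612 0.04367795 0.092     ]
[[-0.008 -0.956  0.295]
 [-0.004  0.295  0.956]
 [-1.     0.007 -0.006]]
[ 6.   -0.27  0.1 ]
[ 6.   -0.47 -0.07]
```

>>> play_rows(targets=[{"claw":0,"linear":[0.5,-0.3,0],"rotation":[0,0,0]},{"claw":0,"linear":[0.9,0,0],"rotation":[0,0,0]},{"claw":0,"linear":[0.6,0,0],"rotation":[0,0,0]},{"claw":0,"linear":[0,0,0],"rotation":[0,0,0]}])

```text
time: 2.2
position: [0.5372, 0.0504, 0.1629]
tool_rot: [-0.984, 1.343, 0.991]
ft_force: [-0.8, -0.1, -1.1]
grip_width: 1.002
```

Run:
```python
from h import *
P=[]
for i in range(4):
    s=get_state();P.append(s['position']);im=get_image("wrist");print(s['position'],s['tool_rot'],s['torque'])
crop(im,190,130,260,190,3,"pics/w2c.png");cv2.imwrite("pics/w2.png",im)
s['position']=np.mean(P,0);M=R.from_rotvec(s['tool_rot']).as_matrix()
g=.539,.0455
print(px("wrist",[[*g,.124],[*g,.092],s['position']],s))
np.save("s2.npy",s,allow_pickle=True)
```

```text
[0.53721611 0.05043379 0.16290224] [-0.98402704  1.34250085  0.99090296] [-0.02954626  0.06199461 -0.07883188]
[0.53762017 0.05084612 0.16408608] [-0.98435555  1.34115762  0.99099518] [-0.01319262  0.05657566  0.06705343]
[0.53855359 0.0507822  0.16536481] [-0.98493262  1.33912577  0.98986382] [-0.00654591  0.01434775 -0.00398442]
[0.53931207 0.05063855 0.16629651] [-0.98528051  1.33746893  0.98877737] [ 0.06905189  0.00341368 -0.03911747]
[[315.52720839 223.28882498]
 [316.15873258 210.2213977 ]
 [321.72709419 243.09567629]]
```

View pics/w2c.png

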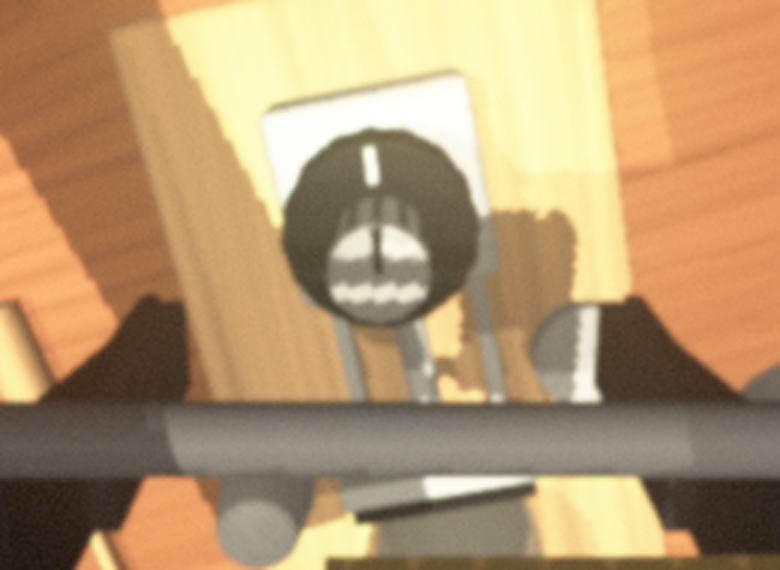

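The crop shows the knob's top at about (379,270), which is full-frame (316.5,219.7), centred between the fingers. The shaker and lid are clear of the fingers.

Run:
```python
from h import *
s0=np.load("s2.npy",allow_pickle=True).item();s0['position']=np.array([.5393,.0506,.1663])
k=pt("wrist",(316.5,219.7),.124,s0);print(k)
s=get_state();print(s['position'],s['time'])
M=R.from_rotvec(s['tool_rot']).as_matrix();print(M.round(3))
for q in (k,[.539,.0455]):print((M.T@(np.array([*q[:2],.064])-s['position'])/.025).round(2))
```

```text
[0.53806641 0.04684033 0.124     ]
[0.53981575 0.05044295 0.16681164] 2.4
[[-0.001 -0.956  0.294]
 [ 0.001  0.294  0.956]
 [-1.     0.002  0.   ]]
[ 4.11  0.02 -0.16]
[ 4.11 -0.03 -0.2 ]
```

>>> play_rows(targets=[{"claw":0,"linear":[0.5,0,-0.17],"rotation":[0,0,0]},{"claw":0,"linear":[0.8,0,0],"rotation":[0,0,0]},{"claw":0,"linear":[0.8,0,0],"rotation":[0,0,0]},{"claw":0,"linear":[0.8,0,0],"rotation":[0,0,0]},{"claw":0,"linear":[0.5,0,0],"rotation":[0,0,0]},{"claw":0,"linear":[0.2,0,0],"rotation":[0,0,0]},{"claw":0,"linear":[0,0,0],"rotation":[0,0,0]},{"claw":0,"linear":[0,0,0],"rotation":[0,0,0]}])

```text
time: 3.07
position: [0.5423, 0.0471, 0.0773]
tool_rot: [-0.988, 1.323, 0.984]
ft_force: [0.8, -0.1, 0.8]
grip_width: 1.001
```

```bash
cat > st.py <<'E'
from h import *
def avg(n=6):
    S=[]
    for i in range(n): S.append(get_state());get_image("top")
    S.append(get_state())
    m=lambda k:np.mean([x[k] for x in S],0)
    return S[-1],m
if __name__=="__main__":
    import sys
    s,m=avg(int(sys.argv[1]));M=R.from_rotvec(s['tool_rot']).as_matrix()
    print(s['time'],'pos',s['position'].round(4),'yaw',np.degrees(np.arctan2(M[1,2],M[0,2])).round(2),'F',m('ft_force').round(2),'T',m('torque').round(3),'w',s['grip_width'],'tilt',M[:,0].round(3),'j7',s['joint_positions'][6].round(2))
    print('to axis/25mm',(M.T@(np.array([.5385,.0463,.064])-s['position'])/.025).round(2))
E
python3 st.py 3
```

```text
3.2167 pos [0.543  0.0473 0.0781] yaw 73.01 F [-0.2  -0.58  0.47] T [-0.019  0.004 -0.01 ] w 0.9985706239795467 tilt [ 0.012  0.005 -1.   ] j7 1.24
to axis/25mm [ 0.56  0.17 -0.09]
```

>>> play_rows(newtons=60, targets=[{"claw":0,"linear":[0.3,0.1,-0.05],"rotation":[0,0.005,0.0065]},{"claw":0,"linear":[0.25,0.05,-0.04],"rotation":[0,0,0]},{"claw":0,"linear":[0,0,0],"rotation":[0,0,0]},{"claw":0.15,"linear":[0,0,0],"rotation":[0,0,0]},{"claw":0.25,"linear":[0,0,0],"rotation":[0,0,0]},{"claw":0.3,"linear":[0,0,0],"rotation":[0,0,0]},{"claw":0.4,"linear":[0,0,0],"rotation":[0,0,0]},{"claw":0.5,"linear":[0,0,0],"rotation":[0,0,0]},{"claw":1,"linear":[0,0,0],"rotation":[0,0,0]},{"claw":1,"linear":[0,0,0],"rotation":[0,0,0]}])

```text
time: 4.05
position: [0.5404, 0.0468, 0.0653]
tool_rot: [-0.988, 1.331, 0.987]
ft_force: [0.0, 0.8, 0.0]
grip_width: 0.677
```

```bash
python3 st.py 3
```

```text
4.2 pos [0.5404 0.0468 0.0653] yaw 73.04 F [ 0.03  0.13 -0.68] T [-0.026 -0.02  -0.031] w 0.6754288878005638 tilt [ 0.003  0.002 -1.   ] j7 1.25
to axis/25mm [ 0.05  0.07 -0.04]
```

>>> play_rows(targets=[{"claw":1,"linear":[0,0,0],"rotation":[0.05,0,0]},{"claw":1,"linear":[0,0,0],"rotation":[0.05,0,0]},{"claw":1,"linear":[0,0,0],"rotation":[0.05,0,0]},{"claw":1,"linear":[0,0,0],"rotation":[0.05,0,0]}])

```text
time: 4.53
position: [0.5402, 0.0464, 0.0653]
tool_rot: [-0.75, 1.436, 0.746]
ft_force: [-0.3, -0.1, -0.7]
grip_width: 0.678
```

```bash
python3 st.py 2
```

```text
4.6333 pos [0.5402 0.0464 0.0653] yaw 54.98 F [ 0.28 -0.73 -0.4 ] T [-0.077 -0.047  0.027] w 0.6729964221675528 tilt [ 0.003 -0.001 -1.   ] j7 0.94
to axis/25mm [ 0.05  0.05 -0.04]
```

>>> play_rows(targets=[{"claw":1,"linear":[0,0,0],"rotation":[0.05,0,0]},{"claw":1,"linear":[0,0,0],"rotation":[0.05,0,0]},{"claw":1,"linear":[0,0,0],"rotation":[0.05,0,0]},{"claw":1,"linear":[0,0,0],"rotation":[0.05,0,0]}])

```text
time: 4.97
position: [0.54, 0.0461, 0.0653]
tool_rot: [-0.513, 1.508, 0.507]
ft_force: [-1.0, -0.3, -0.1]
grip_width: 0.676
```

Run:
```python
from h import *
s=get_state();print(s['torque'],s['qd'].round(3),s['joint_torque'].round(2))
im=get_image("wrist");print(get_state()['torque'],get_state()['joint_torque'].round(2))
cv2.imwrite("pics/w3.png",im);crop(im,190,130,260,190,3,"pics/w3c.png")
```

```text
[-0.11541572 -0.06742287  0.82073961] [-0.117  0.011  0.132  0.003 -0.034  0.005 -0.895] [  1.09 -35.56   4.21 -27.    -0.51   0.05   0.14]
[-0.19334584 -0.03684681  0.00565746] [-4.000e-02 -3.549e+01  4.100e+00 -2.698e+01 -2.900e-01  1.000e-02
 -3.200e-01]
```

View pics/w3c.png

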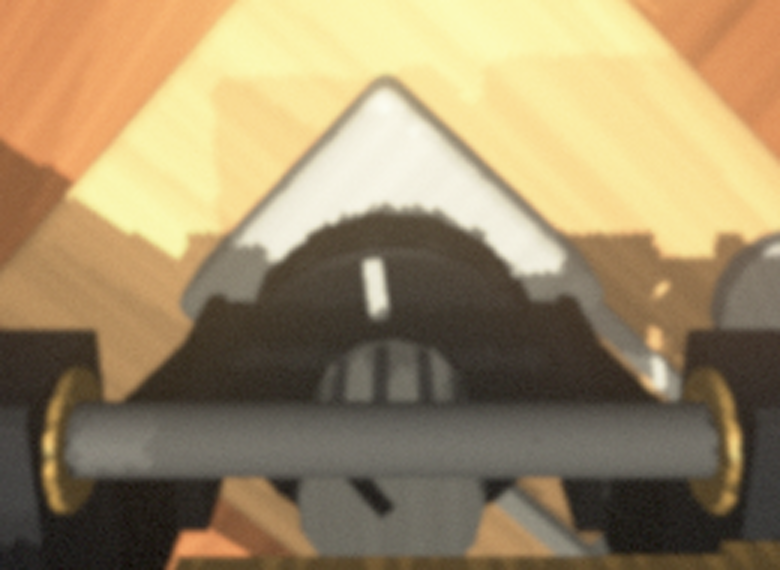

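The ring mark has stayed fixed in the gripper view at crop (372,285), so the ring turns without slip. The torque while turning is 0.82 N m, as expected.

>>> play_rows(targets=[{"claw":1,"linear":[0,0,0],"rotation":[0.05,0,0]},{"claw":1,"linear":[0,0,0],"rotation":[0.05,0,0]},{"claw":1,"linear":[0,0,0],"rotation":[0.05,0,0]},{"claw":1,"linear":[0,0,0],"rotation":[0.05,0,0]},{"claw":1,"linear":[0,0,0],"rotation":[0.05,0,0]},{"claw":1,"linear":[0,0,0],"rotation":[0.05,0,0]},{"claw":1,"linear":[0,0,0],"rotation":[0.05,0,0]}])

```text
time: 5.6
position: [0.5394, 0.0459, 0.0653]
tool_rot: [-0.094, 1.567, 0.084]
ft_force: [-1.6, -0.8, -0.3]
grip_width: 0.68
```

```bash
python3 st.py 0
```

```text
5.6 pos [0.5394 0.0459 0.0653] yaw 6.48 F [-1.59 -0.79 -0.33] T [-0.197  0.004  0.792] w 0.6804745894889569 tilt [ 0.002 -0.006 -1.   ] j7 0.12
to axis/25mm [ 0.05  0.02 -0.03]
```

>>> play_rows(targets=[{"claw":1,"linear":[0,0,0],"rotation":[0.03,0,0]},{"claw":1,"linear":[0,0,0],"rotation":[0.03,0,0]},{"claw":1,"linear":[0,0,0],"rotation":[0.03,0,0]}])

```text
time: 5.85
position: [0.5392, 0.0475, 0.0654]
tool_rot: [0.003, 1.569, -0.015]
ft_force: [0.9, 4.4, -0.6]
grip_width: 0.674
```

```bash
python3 st.py 0
```

```text
5.85 pos [0.5392 0.0475 0.0654] yaw -0.67 F [ 0.91  4.42 -0.55] T [1.042 0.116 1.754] w 0.6743041128658153 tilt [ 0.002 -0.007 -1.   ] j7 -0.0
to axis/25mm [ 0.06 -0.05 -0.03]
```

>>> play_rows(targets=[{"claw":1,"linear":[0,0,0],"rotation":[0.03,0,0]},{"claw":1,"linear":[0,0,0],"rotation":[0.03,0,0]}])

```text
time: 6.02
position: [0.5395, 0.0498, 0.0654]
tool_rot: [0.064, 1.567, -0.076]
ft_force: [1.8, 0.1, -2.7]
grip_width: 0.676
```

```bash
python3 st.py 0
```

```text
6.0167 pos [0.5395 0.0498 0.0654] yaw -5.12 F [ 1.82  0.13 -2.72] T [ 0.334 -0.059  1.706] w 0.6763426367372265 tilt [ 0.002 -0.008 -1.   ] j7 -0.08
to axis/25mm [ 0.06 -0.14 -0.03]
```

Torque saturated at about 1.7 N m after 1.29 rad and the pads began to slip, so the ring is home. Now I release, rise to the small knob and recentre.

>>> play_rows(targets=[{"claw":1,"linear":[0,0,0],"rotation":[0,0,0]},{"claw":0.4,"linear":[0,0,0],"rotation":[0,0,0]},{"claw":0,"linear":[0,0,0],"rotation":[0,0,0]},{"claw":0,"linear":[0,0,0],"rotation":[0,0,0]},{"claw":0,"linear":[0,-0.14,0],"rotation":[0,0,0]},{"claw":0,"linear":[-0.5,0,0],"rotation":[0,0,0]},{"claw":0,"linear":[-0.5,0,0],"rotation":[0,0,0]},{"claw":0,"linear":[-0.3,0,0],"rotation":[0,0,0]},{"claw":0,"linear":[0,0,0],"rotation":[0,0,0]},{"claw":0,"linear":[0,0,0],"rotation":[0,0,0]}])

```text
time: 6.85
position: [0.5395, 0.0448, 0.1019]
tool_rot: [0.061, 1.566, -0.07]
ft_force: [0.0, -0.4, -0.3]
grip_width: 0.995
```

```bash
sed -i 's/.5385,.0463,.064/.5400,.0462,.099/' st.py; python3 st.py 3
python3 - <<'E'
from h import *
im=get_image("wrist");crop(im,190,130,260,190,3,"pics/w4c.png")
E
```

```text
7.0 pos [0.5389 0.0447 0.101 ] yaw -4.78 F [0.12 0.01 0.13] T [-0.091  0.027 -0.005] w 0.9992880031594777 tilt [ 0.002 -0.007 -1.   ] j7 -0.09
to axis/25mm [0.08 0.06 0.04]
```

View pics/w4c.png

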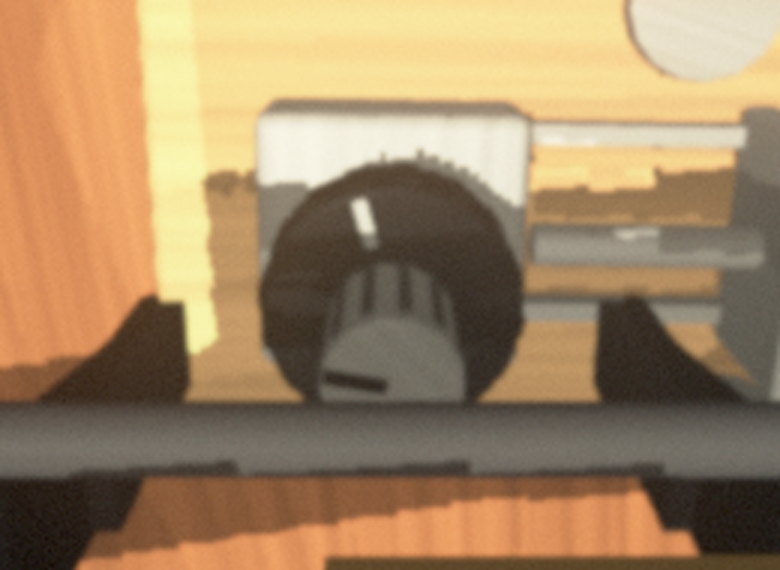

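The ring mark at crop (362,222) is now about 73° clockwise from where it started. The knob mark at (325,378) still points along the board's -x, so the knob is unmoved. Next I grip the knob.

>>> play_rows(newtons=50, targets=[{"claw":0,"linear":[0.06,0.06,0.04],"rotation":[0,0,0]},{"claw":0.3,"linear":[0,0,0],"rotation":[0,0,0]},{"claw":0.5,"linear":[0,0,0],"rotation":[0,0,0]},{"claw":0.6,"linear":[0,0,0],"rotation":[0,0,0]},{"claw":0.65,"linear":[0,0,0],"rotation":[0,0,0]},{"claw":0.7,"linear":[0,0,0],"rotation":[0,0,0]},{"claw":1,"linear":[0,0,0],"rotation":[0,0,0]},{"claw":1,"linear":[0,0,0],"rotation":[0,0,0]},{"claw":1,"linear":[0,0,0],"rotation":[0,0,0]}])

```text
time: 7.8
position: [0.5385, 0.0463, 0.097]
tool_rot: [0.058, 1.572, -0.072]
ft_force: [0.1, 0.3, -0.0]
grip_width: 0.478
```

```bash
python3 st.py 3
```

```text
7.95 pos [0.5385 0.0463 0.097 ] yaw -4.75 F [ 0.    0.21 -0.16] T [-0.065  0.068 -0.006] w 0.3402339259355155 tilt [-0.003 -0.009 -1.   ] j7 -0.09
to axis/25mm [-0.08  0.    0.06]
```

>>> play_rows(targets=[{"claw":1,"linear":[0,0,0],"rotation":[0,0,0]},{"claw":1,"linear":[0,0,0],"rotation":[0,0,0]},{"claw":1,"linear":[0,0,0],"rotation":[0,0,0]},{"claw":1,"linear":[0,0,0],"rotation":[0,0,0]}])

```text
time: 8.28
position: [0.5391, 0.0462, 0.0971]
tool_rot: [0.058, 1.571, -0.072]
ft_force: [0.7, -0.4, -0.4]
grip_width: 0.313
```

```bash
python3 st.py 3
```

```text
8.4333 pos [0.5391 0.0462 0.0971] yaw -4.75 F [ 0.85  0.12 -0.67] T [-0.069 -0.05  -0.005] w 0.30749457512297224 tilt [-0.001 -0.009 -1.   ] j7 -0.09
to axis/25mm [-0.08  0.    0.04]
```

>>> play_rows(targets=[{"claw":1,"linear":[0,0,0],"rotation":[0.02,0,0]},{"claw":1,"linear":[0,0,0],"rotation":[0.02,0,0]},{"claw":1,"linear":[0,0,0],"rotation":[0.02,0,0]},{"claw":1,"linear":[0,0,0],"rotation":[0.02,0,0]}])

```text
time: 8.77
position: [0.539, 0.0463, 0.0971]
tool_rot: [0.158, 1.565, -0.173]
ft_force: [1.0, -0.7, -0.9]
grip_width: 0.311
```

```bash
python3 st.py 0
```

```text
8.7667 pos [0.539  0.0463 0.0971] yaw -12.06 F [ 0.97 -0.67 -0.9 ] T [-0.075 -0.009  0.213] w 0.3107902202683929 tilt [-0.001 -0.009 -1.   ] j7 -0.22
to axis/25mm [-0.08  0.    0.04]
```

>>> play_rows(targets=[{"claw":1,"linear":[0,0,0],"rotation":[0.02,0,0]},{"claw":1,"linear":[0,0,0],"rotation":[0.02,0,0]}])

```text
time: 8.93
position: [0.5389, 0.0463, 0.097]
tool_rot: [0.208, 1.56, -0.224]
ft_force: [0.6, 0.3, -1.1]
grip_width: 0.309
```

```bash
cat > rt.py <<'E'
from h import *
s=get_state();M=R.from_rotvec(s['tool_rot']).as_matrix()
y=np.degrees(np.arctan2(M[1,2],M[0,2]));a=-4.75-y
print(f"t {s['time']:.2f} turned {a:.2f} deg {np.radians(a):.3f} rad Tz {s['torque'][2]:.3f} j7t {s['joint_torque'][6]:.3f} F {s['ft_force'].round(1)} pos {s['position'].round(4)} w {s['grip_width']:.3f}")
open("log.txt","a").write(f"{a} {s['torque'][2]} {s['joint_torque'][6]}\n")
E
python3 rt.py
```

```text
t 8.93 turned 11.00 deg 0.192 rad Tz 0.258 j7t 0.160 F [ 0.6  0.3 -1.1] pos [0.5389 0.0463 0.097 ] w 0.309
```

>>> play_rows(targets=[{"claw":1,"linear":[0,0,0],"rotation":[0.02,0,0]},{"claw":1,"linear":[0,0,0],"rotation":[0.02,0,0]}])

```text
time: 9.1
position: [0.5389, 0.0463, 0.097]
tool_rot: [0.258, 1.554, -0.275]
ft_force: [1.2, -0.5, -1.1]
grip_width: 0.311
```

```bash
python3 rt.py
```

```text
t 9.10 turned 14.70 deg 0.257 rad Tz 0.236 j7t 0.159 F [ 1.2 -0.5 -1.1] pos [0.5389 0.0463 0.097 ] w 0.311
```

>>> play_rows(targets=[{"claw":1,"linear":[0,0,0],"rotation":[0.02,0,0]}])

```text
time: 9.18
position: [0.5388, 0.0463, 0.097]
tool_rot: [0.283, 1.551, -0.3]
ft_force: [1.2, -0.8, -0.5]
grip_width: 0.309
```

```bash
python3 rt.py
```

```text
t 9.18 turned 16.55 deg 0.289 rad Tz 0.181 j7t 0.159 F [ 1.2 -0.8 -0.5] pos [0.5388 0.0463 0.097 ] w 0.309
```

The j7 joint torque is nearly free of noise, steady at 0.159–0.160, so it makes a clean contact signal at constant turning speed.

>>> play_rows(targets=[{"claw":1,"linear":[0,0,0],"rotation":[0.02,0,0]},{"claw":1,"linear":[0,0,0],"rotation":[0.02,0,0]}])

```text
time: 9.35
position: [0.5388, 0.0463, 0.097]
tool_rot: [0.333, 1.543, -0.351]
ft_force: [1.7, -0.4, -0.6]
grip_width: 0.308
```

```bash
python3 rt.py
```

```text
t 9.35 turned 20.25 deg 0.353 rad Tz 0.227 j7t 0.158 F [ 1.7 -0.4 -0.6] pos [0.5388 0.0463 0.097 ] w 0.308
```

>>> play_rows(targets=[{"claw":1,"linear":[0,0,0],"rotation":[0.02,0,0]},{"claw":1,"linear":[0,0,0],"rotation":[0.02,0,0]}])

```text
time: 9.52
position: [0.5388, 0.0464, 0.0971]
tool_rot: [0.384, 1.534, -0.401]
ft_force: [1.0, -0.2, -0.5]
grip_width: 0.3
```

```bash
python3 rt.py
```

```text
t 9.52 turned 23.94 deg 0.418 rad Tz 0.195 j7t 0.158 F [ 1.  -0.2 -0.5] pos [0.5388 0.0464 0.0971] w 0.300
```

>>> play_rows(targets=[{"claw":1,"linear":[0,0,0],"rotation":[0.02,0,0]},{"claw":1,"linear":[0,0,0],"rotation":[0.02,0,0]}])

```text
time: 9.68
position: [0.5387, 0.0464, 0.097]
tool_rot: [0.434, 1.524, -0.452]
ft_force: [1.3, -0.7, -0.9]
grip_width: 0.31
```

```bash
python3 rt.py
```

```text
t 9.68 turned 27.65 deg 0.483 rad Tz 0.177 j7t 0.157 F [ 1.3 -0.7 -0.9] pos [0.5387 0.0464 0.097 ] w 0.310
```

>>> play_rows(targets=[{"claw":1,"linear":[0,0,0],"rotation":[0.02,0,0]},{"claw":1,"linear":[0,0,0],"rotation":[0.02,0,0]}])

```text
time: 9.85
position: [0.5387, 0.0464, 0.0971]
tool_rot: [0.484, 1.512, -0.503]
ft_force: [2.2, -0.6, -0.4]
grip_width: 0.309
```

```bash
python3 rt.py
```

```text
t 9.85 turned 31.36 deg 0.547 rad Tz 0.220 j7t 0.156 F [ 2.2 -0.6 -0.4] pos [0.5387 0.0464 0.0971] w 0.309
```

>>> play_rows(targets=[{"claw":1,"linear":[0,0,0],"rotation":[0.02,0,0]},{"claw":1,"linear":[0,0,0],"rotation":[0.02,0,0]}])

```text
time: 10.02
position: [0.5387, 0.0464, 0.097]
tool_rot: [0.534, 1.499, -0.553]
ft_force: [1.0, -0.1, -0.9]
grip_width: 0.309
```

```bash
python3 rt.py
```

```text
t 10.02 turned 35.07 deg 0.612 rad Tz 0.213 j7t 0.156 F [ 1.  -0.1 -0.9] pos [0.5387 0.0464 0.097 ] w 0.309
```

>>> play_rows(targets=[{"claw":1,"linear":[0,0,0],"rotation":[0.02,0,0]},{"claw":1,"linear":[0,0,0],"rotation":[0.02,0,0]}])

```text
time: 10.18
position: [0.5386, 0.0465, 0.097]
tool_rot: [0.584, 1.486, -0.603]
ft_force: [1.1, -0.4, -0.8]
grip_width: 0.309
```

```bash
python3 rt.py
```

```text
t 10.18 turned 38.78 deg 0.677 rad Tz 0.259 j7t 0.155 F [ 1.1 -0.4 -0.8] pos [0.5386 0.0465 0.097 ] w 0.309
```

>>> play_rows(targets=[{"claw":1,"linear":[0,0,0],"rotation":[0.02,0,0]},{"claw":1,"linear":[0,0,0],"rotation":[0.02,0,0]}])

```text
time: 10.35
position: [0.5386, 0.0465, 0.097]
tool_rot: [0.634, 1.47, -0.654]
ft_force: [0.6, -0.1, -1.0]
grip_width: 0.309
```

```bash
python3 rt.py
```

```text
t 10.35 turned 42.49 deg 0.742 rad Tz 0.221 j7t 0.133 F [ 0.6 -0.1 -1. ] pos [0.5386 0.0465 0.097 ] w 0.309
```

>>> play_rows(targets=[{"claw":1,"linear":[0,0,0],"rotation":[0.02,0,0]},{"claw":1,"linear":[0,0,0],"rotation":[0.02,0,0]}])

```text
time: 10.52
position: [0.5385, 0.0465, 0.097]
tool_rot: [0.684, 1.454, -0.704]
ft_force: [0.6, -0.5, -1.4]
grip_width: 0.307
```

```bash
python3 rt.py
```

```text
t 10.52 turned 46.20 deg 0.806 rad Tz 0.265 j7t 0.134 F [ 0.6 -0.5 -1.4] pos [0.5385 0.0465 0.097 ] w 0.307
```

j7 fell by 0.022 N m at about 0.74 rad. That is about 2.8 N, meaning the jaw is pushing the jar back with sliding friction. From here I take single rows.

>>> play_rows(targets=[{"claw":1,"linear":[0,0,0],"rotation":[0.02,0,0]}])

```text
time: 10.6
position: [0.5385, 0.0465, 0.097]
tool_rot: [0.709, 1.445, -0.728]
ft_force: [1.0, -0.3, -0.2]
grip_width: 0.309
```

```bash
python3 rt.py
```

```text
t 10.60 turned 48.06 deg 0.839 rad Tz 0.245 j7t 0.133 F [ 1.  -0.3 -0.2] pos [0.5385 0.0465 0.097 ] w 0.309
```

>>> play_rows(targets=[{"claw":1,"linear":[0,0,0],"rotation":[0.02,0,0]}])

```text
time: 10.68
position: [0.5385, 0.0466, 0.097]
tool_rot: [0.734, 1.436, -0.753]
ft_force: [1.6, -0.1, -1.1]
grip_width: 0.309
```

```bash
python3 rt.py
```

```text
t 10.68 turned 49.91 deg 0.871 rad Tz 0.268 j7t 0.133 F [ 1.6 -0.1 -1.1] pos [0.5385 0.0466 0.097 ] w 0.309
```

>>> play_rows(targets=[{"claw":1,"linear":[0,0,0],"rotation":[0.02,0,0]}])

```text
time: 10.77
position: [0.5385, 0.0466, 0.097]
tool_rot: [0.759, 1.427, -0.778]
ft_force: [1.9, -0.4, -0.1]
grip_width: 0.309
```

```bash
python3 rt.py
```

```text
t 10.77 turned 51.77 deg 0.903 rad Tz 0.226 j7t 0.133 F [ 1.9 -0.4 -0.1] pos [0.5385 0.0466 0.097 ] w 0.309
```

>>> play_rows(targets=[{"claw":1,"linear":[0,0,0],"rotation":[0.02,0,0]}])

```text
time: 10.85
position: [0.5385, 0.0466, 0.097]
tool_rot: [0.784, 1.417, -0.803]
ft_force: [0.8, -2.0, 0.3]
grip_width: 0.309
```

```bash
python3 rt.py
```

```text
t 10.85 turned 53.62 deg 0.936 rad Tz 0.321 j7t 0.113 F [ 0.8 -2.   0.3] pos [0.5385 0.0466 0.097 ] w 0.309
```

>>> play_rows(targets=[{"claw":1,"linear":[0,0,0],"rotation":[0.02,0,0]}])

```text
time: 10.93
position: [0.5385, 0.0466, 0.0971]
tool_rot: [0.808, 1.407, -0.828]
ft_force: [1.3, -0.3, -1.3]
grip_width: 0.312
```

```bash
python3 rt.py
```

```text
t 10.93 turned 55.48 deg 0.968 rad Tz 0.283 j7t 0.089 F [ 1.3 -0.3 -1.3] pos [0.5385 0.0466 0.0971] w 0.312
```

>>> play_rows(targets=[{"claw":1,"linear":[0,0,0],"rotation":[0.02,0,0]}])

```text
time: 11.02
position: [0.5385, 0.0467, 0.0971]
tool_rot: [0.833, 1.397, -0.852]
ft_force: [0.7, -1.2, -1.3]
grip_width: 0.31
```

```bash
python3 rt.py
```

```text
t 11.02 turned 57.33 deg 1.001 rad Tz 0.338 j7t 0.065 F [ 0.7 -1.2 -1.3] pos [0.5385 0.0467 0.0971] w 0.310
```

Contact with the V rest came at about 0.91 rad. The angle past it (0.09 rad, about 12 N, plus about 3 N of sliding force) and the wrist torque (0.34 against 0.22 N m) both give about 15 N, so I stop turning and release.

>>> play_rows(targets=[{"claw":1,"linear":[0,0,0],"rotation":[0,0,0]},{"claw":0.5,"linear":[0,0,0],"rotation":[0,0,0]},{"claw":0,"linear":[0,0,0],"rotation":[0,0,0]},{"claw":0,"linear":[0,0,0],"rotation":[0,0,0]},{"claw":0,"linear":[0,0,0],"rotation":[0,0,0]},{"claw":0,"linear":[-0.4,0,0],"rotation":[0,0,0]},{"claw":0,"linear":[-0.8,0,0],"rotation":[0,0,0]},{"claw":0,"linear":[-1,0,0],"rotation":[0,0,0]},{"claw":0,"linear":[-0.8,0,0],"rotation":[0,0,0]},{"claw":0,"linear":[0,0,0],"rotation":[0,0,0]}])

```text
time: 11.85
position: [0.5368, 0.0468, 0.1761]
tool_rot: [0.83, 1.4, -0.855]
ft_force: [1.1, -0.8, 0.4]
grip_width: 0.91
```

```bash
python3 st.py 1
python3 - <<'E'
from h import *
im=get_image("wrist");crop(im,190,120,260,190,3,"pics/w5c.png")
E
```

```text
11.9 pos [0.5361 0.0469 0.1746] yaw -62.01 F [ 0.81 -0.3   0.05] T [-0.072  0.054 -0.002] w 0.9395636630500022 tilt [-0.009 -0.014 -1.   ] j7 -1.12
to axis/25mm [3.02 0.17 0.07]
```

View pics/w5c.png

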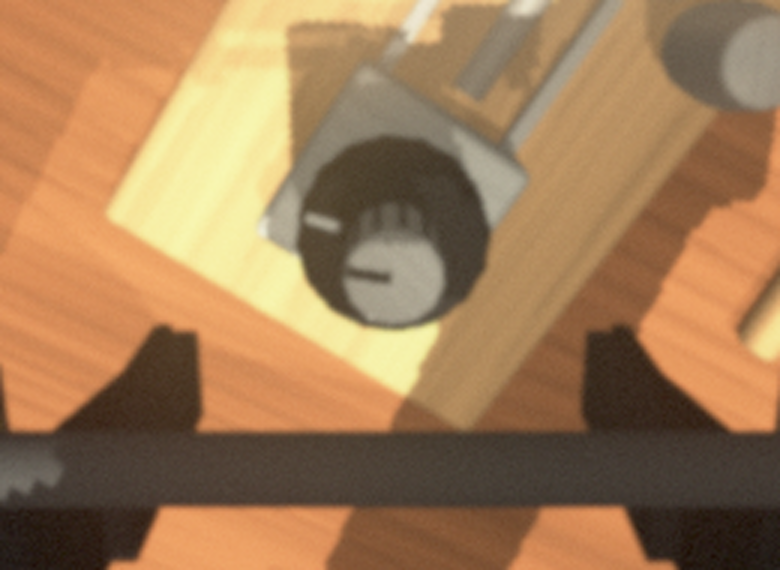

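The crop shows the gripper open and clear. The ring mark is at (308,217), and the knob's top is at (394,277) with its mark at (348,272). I'll convert these to angles.

Run:
```python
from h import *
s=get_state();f=lambda x,y:(190+x/3,120+y/3)
k=pt("wrist",f(394,278),.124,s);rm=pt("wrist",f(308,217),.092,s);fm=pt("wrist",f(348,272),.124,s)
print(k)
for v in(rm-k,fm-k):print(np.linalg.norm(v[:2]),np.degrees(np.arctan2(v[1],v[0])))
```

```text
[0.53844825 0.04593631 0.124     ]
0.026797481204084452 100.89362270428714
0.012466489270911405 109.89824524519453
```

The marks show the ring turned about 68° and the knob about 55°. The ring's shortfall against the gripper's 74° to 78° fits pad slip once it was against its stop, where torque jumped from 0.8 to a saturated 1.7 N m. The remaining 1.6 mm jar-to-V gap is also within the stated 2 mm. The gripper is clear, so I hand in.

```bash
python3 -c "
from bench import *
print(get_state()['time'],close_job())"
```

```text
the job is handed in; nothing more can be done
11.95 None
```

The jar is clamped and the job is handed in at 11.95 s; no verdict was reported.

- **Ring:** I turned it clockwise until the torque jumped from the 0.8 N m drag to a saturated 1.7 N m and the pads slipped, so I take it to be home against its stop. The small knob's mark had not visibly moved at that point.
- **Knob:** I then turned it clockwise about 1.0 rad. The jaw met the jar at about 0.7 rad and pushed it against the V rest at about 0.91 rad. I stopped with an estimated push of about 15 N on the jar. The angle past contact and the wrist torque both give that value; joint-7 torque gives 11 to 16 N, depending on how it is scaled. After that I released and rose clear.

**Checks that disagreed:** In the last picture the marks showed the ring turned about 65–69°, while the gripper turned about 74° by the first stop reading and 78° in all. The knob's mark showed about 54°, against 57° for the gripper. I put this down to pads slipping at the stop, a ring that may not have started exactly at 0, and a few degrees of pixel error. The ring being home rests on the torque reading, not on the measured angle.

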